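Push a used mould through the sprung gate of the wash-up bin

TASK

Push the used baking mould off the loading deck into the wash-up bin: push the self-closing gate flap well open with one finger before the mould gets to it, keep it open with that finger, and push the mould through with the other. The sticky mould must not touch the flap and must not be lifted; leave the other things alone, and at the end let the flap swing shut again.

Things in the scene. Friction and masses are not known exactly. Their poses are not given: they have to be found in the camera images.
- bin: Fixed wash-up bin with a loading deck in front. Origin: at worktop level under the middle of the gate line (where deck ends and bin begins); x = pushing direction from deck into bin, y left, z up. The flat-topped deck spans x -150 to 0, y -110 to 110 mm, top 80 mm above the worktop. Steel walls 6 mm thick, 125 mm high (far wall 95), stand around the bin, open at the top.
- lane (a point): Middle of the loading lane on the deck top, at x = -78, y = -12, z = 80 mm in the bin's frame, axes as the bin's. Two guide rails along x, 6 mm wide and 8 mm high, leave a lane 64 mm wide (y -44 to +20 mm in the bin's frame); they end 6 mm before the gate line.
- bin_floor (a point): Middle of the bin's floor, at x = 85, y = 0, z = 15 mm in the bin's frame. Inside the bin spans x 0 to 170, y -104 to 104 mm. From the deck's edge (x = 0) the mould tips and drops 65 mm, to lie wholly below deck level.
- flap (a joint): Upright white plastic gate flap, 112 mm long, 41 high (84 to 125 mm above the worktop), 5 thick, nothing above it, between deck and bin. Hinge vertical, at the gate's left end. Value in rad: 0 shut across the gate, up to 1.5 as it swings in over the bin (+x). A light spring (0.03 N m shut, 0.075 open: 1 to 3 N at a finger near the hinge) shuts it quickly when let go.
- flap_hinge (a point): Hinge axis of the flap at deck height: x = 4, y = 66, z = 80 mm in the bin's frame; post 5 mm in radius. The gate opening in the wall runs from y = -58 to y = +61 mm at x = 1 to 7 mm.
- flap_edge (a point): Middle of the flap's free upright edge, 115 mm from the hinge axis; moves with the flap.
- mould: The used mould: dark steel open cup, 46 mm across at its foot, 52 mm at the rim, 45 mm high, about 0.1 kg, standing upright on the deck between the guide rails, its axis 48 to 62 mm before the gate line. Origin: centre of its underside. It slides easily when pushed low.
- clean_mould: Bystander: a clean mould of the same shape standing on the worktop beside the bin. Origin: centre of its underside. Leave alone.
- essence: Bystander: amber glass bottle, 48 mm across, 120 mm high, on the worktop beside the bin. Origin: centre of its underside. Leave alone.
- ramekin: Bystander: white ceramic bowl, 80 mm across, 45 mm high, on the worktop beside the bin. Origin: centre of its underside. Leave alone.
- brush: Bystander: pastry brush, 190 mm long, lying on the worktop beside the bin. Leave alone.
Things that resemble listed ones, but are neither listed nor needed, are in the scene too. What is shaped like the mould but red is not meant.

How it is judged:
By the outcome, as a careful person would: the job done as asked, in the order asked, and still so for the second after the job is handed in, with the robot touching nothing.
It also fails if it takes over 38 s, if anything falls off the work surface, if the arm or the gripper's body presses on something with over 40 N, if the wrist force passes 120 N, or if a joint passes its speed limit or range.

ROBOT

A 6-joint arm with a two-finger parallel gripper is mounted at the origin on the work surface. World frame = base frame: x ahead of the robot, y to its left, z up, the work surface at z = 0. Lengths are in m, angles in degrees, forces in N, time in s.
With the tool pointing down it reaches from about 0.35 to 0.875 m from the base axis. Payload 4.2 kg.
Tool frame: the origin (TCP) lies between the finger pads; the fingertips stand 14 mm ahead of it and the grasp point (between the pads) lies 5 mm behind it; x points along the fingers, y is the direction in which the jaws open and shut, and the axes are right-handed (so a half turn about x gives the same grasp; the last joint's range is limited). The gripper opens to 87 mm and grips with 3 to 60 N. Pads are 19 mm wide; open, the fingers measure 117 mm over their backs; the gripper's body (75 mm by 190 mm) begins 51 mm behind the grasp point.
Start: joints at [88.27, 22.042, 0.453, 0, -68.411, -14.817], TCP at [0.178, 0.599, 0.237] pointing down, gripper open.
Joint ranges: [-179.83, 179.83], [-69.29, 118.12], [-61.27, 80.66], [-181.25, 117.63], [-171.15, -9.14], [-177.46, 177.46]. Speed limits (degrees/s): [159.86, 159.86, 180, 180, 180, 180].

INTERFACE

Orientations are given as a 3x3 rotation matrix whose columns are the frame's x, y, z axes.
In Python, from station import r, imaging, job gives the robot as it stands. The module is installed in compiled form; this text tells all that it offers.
- The arm moves only by the tool apply_moves, never from a script. Its arguments are lists of equal length, an entry for each row: "xyz": the shift along the tool's x, y, z in m, a list of three; "twist": the turn about the tool's x in degrees; "claw": the opening, from 0 (shut) to 1 (fully open). A call has 1 to 12 rows; each row shifts and turns the pose as measured when the row begins, along the tool's axes as they then stand; what a row does not reach is not made up. A row lasts 1/10 s, in which the tool goes at most 50 mm and 8.59 degrees, less where a joint would pass 70% of its speed; a pose out of reach is approached as far as the arm can. A call is refused whole if a number of a shift passes 0.05 or a number of a turn 8.59, either way. A call with a gripper value outside its range is refused whole. The fingers move at their own pace and stop on an object; the grip force is fixed at half the most. Time passes only in rows, so rows that do not move let the fingers close. It gives the time, the measured TCP pose, the force and the opening at its end, in the units of the state.
- r.sense(): the state, without advancing time (a new reading comes with each control period).
- imaging.capture(name): name is "scene" or "top" or "wrist"; returns a dict with "pixels" (480x640x3 uint8, red, green, blue), "mtx" (3x3 intrinsics, pixels), "view" (4x4, takes a point from world to camera coordinates). Camera axes: x right, y down, z forward; pixel columns grow to the right and rows downward; lengths in m; the calibration is good to about 2 mm. A picture is of the moment at which its call begins. There is no depth.
- job.finish_job(): hands the job in, once; it reports no verdict.
Trained networks look in a picture, given as the dict that the camera call returned (one of the last four; its "shot" number tells which), for a name from the list of things; names that differ only in an ending like _2 or _b are one class to them, and where a whole thing is asked for, a point or a joint stands for the part that bears it (a point fixed in the world has none). Each returns a list of dicts, best first, with "p" (0 to 1); they miss things now and then, are a little off and sometimes report something else, mostly with a low value. They report only what shows in the picture. A call takes as long as a camera call. They do not tell look-alikes from the thing itself.
- imaging.regions_of(query, picture): "mask" (480x640 bool, what is visible of it) and "centre" ([column, row] in pixels, amid what is visible of it).
The state is a dict: "time_s": time; "joints": joint angles; "joint_velocities": joint speeds; "effort": joint torques, N m; "tcp_pos": TCP position; "ee_rot": TCP orientation; "wrist_force": force on the tool from outside, world axes, zero at the start; "moment": the same for the moment, N m; "gripper_width": opening from 0.0 (shut) to 1.0 (fully open).
Only numpy, scipy, OpenCV 4.12 (cv2) and the standard library are available. Lean on these libraries where they do the work, as an engineer would, in place of code of your own. Each camera call takes 0.05 s, during which the arm holds its last target.

## Working session

There is one attempt and no reset: what is moved stays moved. The work goes in short steps, Python scripts to look and compute and a tool call to move; the robot and the scene stay as the last step left them, time stands still between calls to the robot, and variables do not carry over. Pictures are saved under pics/ and viewed, and the job is handed in when it is done.

Besides the shell and the picture viewer there is one more tool, called after "Request:" as name(argument=value, ...) on one line, values as JSON. apply_moves: Moves the arm, as the interface text tells. Its arguments: {"type":"object","properties":{"xyz":{"type":"array","items":{"type":"array","items":{"type":"number"}}},"twist":{"type":"array","items":{"type":"number"}},"claw":{"type":"array","items":{"type":"number"}}},"required":["xyz","twist","claw"]}

```bash
mkdir -p pics; python3 - <<'E'
from station import r, imaging, job
import cv2,pickle
s=r.sense(); print({k:s[k] for k in ('time_s','tcp_pos','ee_rot','gripper_width','wrist_force')})
for n in('scene','top'):
    p=imaging.capture(n); cv2.imwrite(f'pics/{n}0.png',p['pixels'][:,:,::-1]); pickle.dump(p,open(f'{n}0.pkl','wb'))
    print(n,p['mtx'].tolist(),p['view'].round(4).tolist())
E
```

```text
{'time_s': 0.0, 'tcp_pos': array([0.17779627, 0.59856613, 0.23547177]), 'ee_rot': array([[-5.56880739e-04, -2.84977155e-01, -9.58534147e-01],
       [-2.11122076e-03, -9.58531824e-01,  2.84977692e-01],
       [-9.99997616e-01,  2.18237578e-03, -6.78617760e-05]]), 'gripper_width': 1.0008375888034877, 'wrist_force': array([-0.02652474,  0.90917523, -0.34873254])}
scene [[563.4824827215947, 0.0, 325.13000127157244], [0.0, 563.4824827215947, 238.29084514746867], [0.0, 0.0, 1.0]] [[0.2122, 0.977, 0.0218, -0.1578], [0.6132, -0.1157, -0.7814, -0.2951], [-0.7609, 0.1791, -0.6236, 1.624], [0.0, 0.0, 0.0, 1.0]]
top [[617.81543277552, 0.0, 320.67120755551326], [0.0, 617.81543277552, 230.5188268671802], [0.0, 0.0, 1.0]] [[-0.0174, -0.9995, -0.0258, 0.0528], [-0.9988, 0.0185, -0.0445, 0.5511], [0.045, 0.025, -0.9987, 1.5104], [0.0, 0.0, 0.0, 1.0]]
```

View pics/scene0.png

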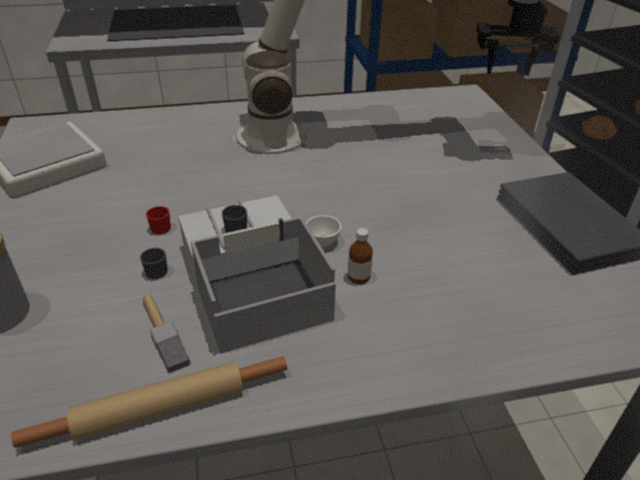

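View pics/top0.png

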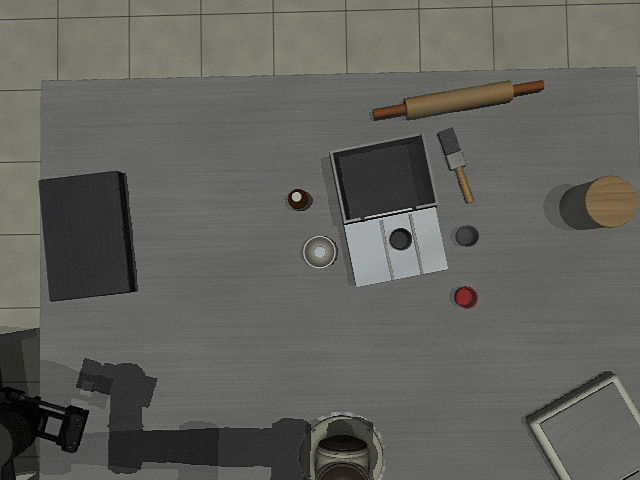

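```bash
python3 - <<'E'
import cv2,pickle
p=pickle.load(open('top0.pkl','rb'));im=p['pixels'][:,:,::-1]
c=im[125:295,320:480];cv2.imwrite('pics/topc.png',cv2.resize(c,None,fx=3.5,fy=3.5,interpolation=cv2.INTER_CUBIC))
p=pickle.load(open('scene0.pkl','rb'));im=p['pixels'][:,:,::-1]
c=im[190:350,135:345];cv2.imwrite('pics/scenec.png',cv2.resize(c,None,fx=3.5,fy=3.5,interpolation=cv2.INTER_CUBIC))
E
```

```text
(no output)
```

View pics/topc.png

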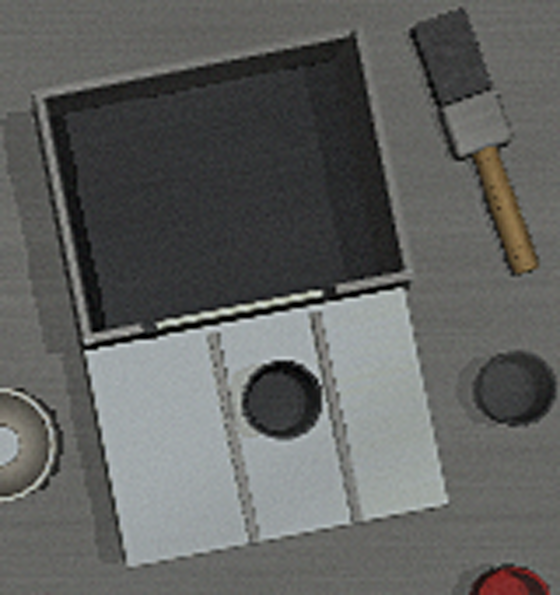

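View pics/scenec.png

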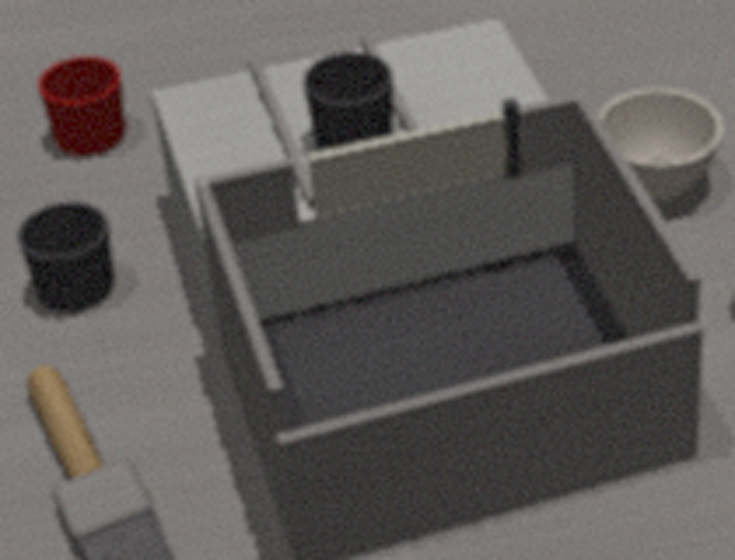

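```bash
cat > h.py <<'E'
import numpy as np,pickle,cv2
from scipy.optimize import least_squares
def proj(p,X):
    X=np.atleast_2d(X);c=X@p['view'][:3,:3].T+p['view'][:3,3];u=c@p['mtx'].T;return u[:,:2]/u[:,2:]
def ray(p,uv,z):
    R=p['view'][:3,:3];t=p['view'][:3,3];C=-R.T@t;d=R.T@np.linalg.inv(p['mtx'])@np.array([uv[0],uv[1],1.]);return C+d*(z-C[2])/d[2]
def b2w(q,X):
    X=np.atleast_2d(X).astype(float);c,s=np.cos(q[2]),np.sin(q[2]);return np.c_[q[0]+c*X[:,0]-s*X[:,1],q[1]+s*X[:,0]+c*X[:,1],X[:,2]]
E
python3 - <<'E'
from h import *
T=pickle.load(open('top0.pkl','rb'));S=pickle.load(open('scene0.pkl','rb'))
m=.001
tc=[((-150,110,80),(128,566)),((-150,-110,80),(448,503)),((-150,23,88),(254,542)),((-150,-47,88),(352,522)),((-6,23,88),(217,333)),((-6,-47,88),(317,313)),((1,110,125),(83,344)),((1,-110,125),(410,280))]
sc=[((-150,-110,80),(155,92)),((-150,110,80),(498,20)),((1,-110,125),(203,183)),((7,110,125),(578,105))]
Xt=np.array([a for a,_ in tc])*m;Ut=np.array([b for _,b in tc])/3.5+[320,125]
Xs=np.array([a for a,_ in sc])*m;Us=np.array([b for _,b in sc])/3.5+[135,190]
for nm,f in (('top',lambda q:(proj(T,b2w(q,Xt))-Ut).ravel()),('scene',lambda q:(proj(S,b2w(q,Xs))-Us).ravel()),('both',lambda q:np.r_[(proj(T,b2w(q,Xt))-Ut).ravel(),(proj(S,b2w(q,Xs))-Us).ravel()])):
    o=least_squares(f,[.6,-.1,.2],loss='soft_l1');print(nm,o.x,np.degrees(o.x[2]));print(f(o.x).reshape(-1,2).round(1).tolist())
q=o.x;np.save('q.npy',q)
w2b=lambda P:np.array([np.cos(q[2])*(P[0]-q[0])+np.sin(q[2])*(P[1]-q[1]),-np.sin(q[2])*(P[0]-q[0])+np.cos(q[2])*(P[1]-q[1])])*1000
# mould rim centre
P=ray(T,np.array([282,400])/3.5+[320,125],.125);print('mould top',P,w2b(P))
P=ray(S,np.array([349,81])/3.5+[135,190],.125);print('mould scene',P,w2b(P))
E
```

```text
top [ 0.58123846 -0.12111681  0.17452458] 9.99952206978517
[[-0.7, 0.5], [0.3, 0.6], [0.1, 0.4], [1.6, 0.4], [-1.5, -0.5], [-0.6, -0.5], [-0.1, -0.3], [1.4, -0.6]]
scene [ 0.58940313 -0.11936696  0.17954906] 10.287403278054128
[[-0.9, 0.4], [1.0, -0.1], [-2.0, 0.1], [3.4, -1.1]]
both [ 0.58208952 -0.12073941  0.17628146] 10.100183383763055
[[-0.8, 0.2], [0.2, 0.1], [0.0, 0.0], [1.6, -0.0], [-1.6, -0.8], [-0.8, -0.9], [-0.2, -0.6], [1.2, -1.0], [-1.4, -1.7], [0.2, -1.8], [-2.9, -2.4], [2.1, -3.1]]
mould top [ 0.52353583 -0.14131294  0.125     ] [-61.2542341   -9.98614067]
mould scene [ 0.53294517 -0.14021378  0.125     ] [-51.79796373 -10.55413172]
```

```bash
cat > fit.py <<'E'
from h import *
import sys
T=pickle.load(open('top0.pkl','rb'));S=pickle.load(open('scene0.pkl','rb'))
q=np.load('q.npy') if len(sys.argv)<4 else np.array(list(map(float,sys.argv[1:4])))
segs=[[(-150,110,80),(-150,-110,80)],[(-150,110,80),(0,110,80)],[(-150,-110,80),(0,-110,80)],[(0,-58,80),(0,61,80)]]
for y in(20,26,-44,-50): segs.append([(-150,y,88),(-6,y,88)])
segs+= [[(1,110,125),(1,61,125)],[(1,-110,125),(1,-58,125)],[(7,104,125),(7,61,125)],[(7,-104,125),(7,-58,125)],[(4,66,125),(4,-49,125)]]
for s in(1,-1): segs+=[[(1,110*s,125),(170,110*s,125)],[(7,104*s,125),(170,104*s,125)]]
segs+=[[(170,104,95),(170,-104,95)],[(176,110,95),(176,-110,95)],[(0,104,15),(170,104,15)],[(0,-104,15),(170,-104,15)],[(170,104,15),(170,-104,15)]]
def draw(p,x0,x1,y0,y1,k,fn):
    im=cv2.resize(p['pixels'][y0:y1,x0:x1,::-1],None,fx=k,fy=k,interpolation=cv2.INTER_CUBIC)
    for a,b in segs:
        u=(proj(p,b2w(q,np.array([a,b])*.001))-[x0,y0]+.5)*k-.5
        cv2.line(im,*[tuple(int(round(v)) for v in w) for w in u],(0,255,0),1)
    cv2.imwrite(fn,im)
if __name__=='__main__':
    draw(T,320,480,125,295,3.5,'pics/ov_t%s.png'%sys.argv[-1]);draw(S,135,345,190,350,3.5,'pics/ov_s%s.png'%sys.argv[-1])
E
python3 fit.py 0.5812 -0.1211 0.1745 1
```

```text
(no output)
```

View pics/ov_t1.png

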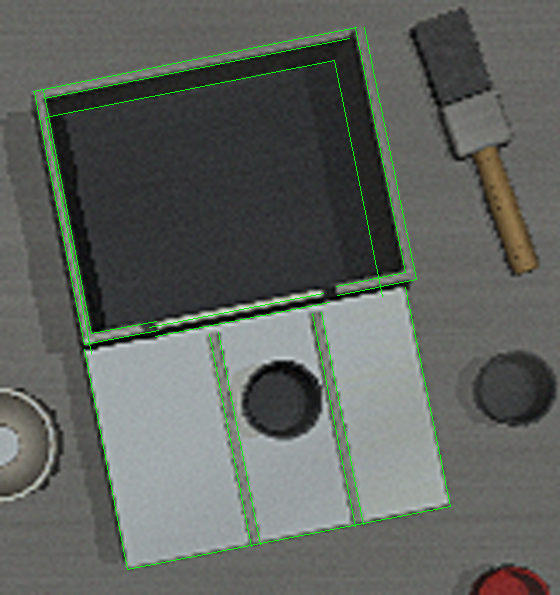

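View pics/ov_s1.png

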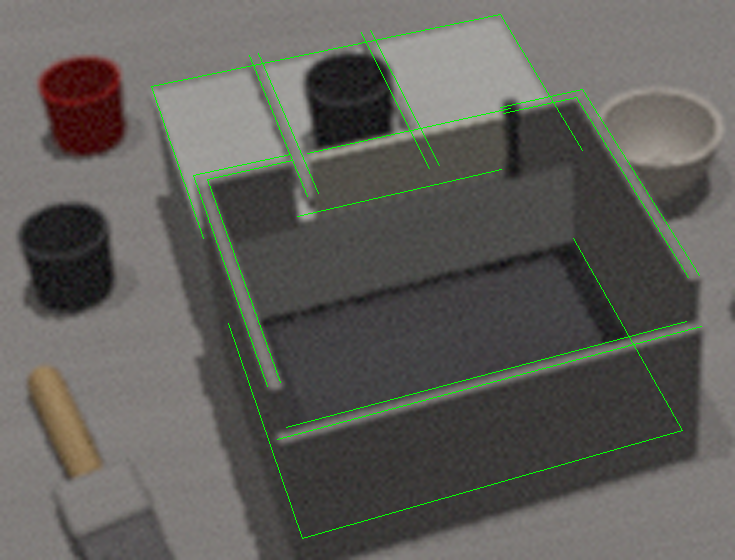

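```bash
cat > plan.py <<'E'
import numpy as np
from scipy.optimize import brentq
H=np.array([4,66.])
def corners(c,ang,ht=7.5,hw=9.5):
    d=np.array([np.cos(ang),np.sin(ang)]);n=np.array([-d[1],d[0]])
    return [c+a*ht*d+b*hw*n for a in(1,-1) for b in(1,-1)]
def flap(A,ang):
    best=0
    for c in corners(A,ang):
        f=lambda t:(c-H)@np.array([np.cos(t),np.sin(t)])+2.5
        if f(0)>0:
            ts=np.linspace(0,1.6,800);v=[f(t) for t in ts];i=[k for k in range(799) if v[k]>0>=v[k+1]]
            best=max(best,ts[i[0]] if i else 9)
    return best
def run(Ay,By,mx,my,sep=102,rad=24):
    dy=Ay-By;dx=np.sqrt(sep**2-dy**2);ang=np.arctan2(dy,dx);out=[]
    # B x at contact with mould, centre (mx,my)
    def gap(bx,cx):
        d=np.array([np.cos(ang),np.sin(ang)]);n=np.array([-d[1],d[0]]);r=np.array([cx,my])-np.array([bx,By]);u=np.array([r@d,r@n]);c=np.clip(u,[-7.5,-9.5],[7.5,9.5]);return np.linalg.norm(u-c)-rad
    off=brentq(lambda bx:gap(bx,0),-70,-15)
    for cx in (mx,-40,-30,-26,-15,-5,0,5,10):
        A=np.array([cx+off+dx,Ay]);out.append((cx,round(cx+off,1),round(A[0],1),round(np.degrees(flap(A,ang)))))
    return np.degrees(ang),out
if __name__=='__main__':
    for Ay in (40,44,47):
        for By in (-24,-18,-12,-6,0): 
            a,o=run(Ay,By,-55,-11);print(Ay,By,round(a,1),[(x[0],x[2],x[3]) for x in o])
E
python3 plan.py
```

```text
40 -24 38.9 [(-55, np.float64(-5.6), 9), (-40, np.float64(9.4), 35), (-30, np.float64(19.4), 55), (-26, np.float64(23.4), 60), (-15, np.float64(34.4), 70), (-5, np.float64(44.4), 74), (0, np.float64(49.4), 76), (5, np.float64(54.4), 77), (10, np.float64(59.4), 78)]
40 -18 34.7 [(-55, np.float64(-4.2), 11), (-40, np.float64(10.8), 38), (-30, np.float64(20.8), 58), (-26, np.float64(24.8), 63), (-15, np.float64(35.8), 71), (-5, np.float64(45.8), 75), (0, np.float64(50.8), 77), (5, np.float64(55.8), 78), (10, np.float64(60.8), 79)]
40 -12 30.7 [(-55, np.float64(-1.9), 15), (-40, np.float64(13.1), 45), (-30, np.float64(23.1), 62), (-26, np.float64(27.1), 65), (-15, np.float64(38.1), 72), (-5, np.float64(48.1), 76), (0, np.float64(53.1), 77), (5, np.float64(58.1), 78), (10, np.float64(63.1), 79)]
40 -6 26.8 [(-55, np.float64(1.1), 19), (-40, np.float64(16.1), 53), (-30, np.float64(26.1), 65), (-26, np.float64(30.1), 68), (-15, np.float64(41.1), 74), (-5, np.float64(51.1), 77), (0, np.float64(56.1), 78), (5, np.float64(61.1), 79), (10, np.float64(66.1), 80)]
40 0 23.1 [(-55, np.float64(4.8)
[... 2196 characters left out ...]
 (-26, np.float64(22.0), 77), (-15, np.float64(33.0), 82), (-5, np.float64(43.0), 84), (0, np.float64(48.0), 84), (5, np.float64(53.0), 85), (10, np.float64(58.0), 85)]
47 -6 31.3 [(-55, np.float64(-3.2), 16), (-40, np.float64(11.8), 65), (-30, np.float64(21.8), 77), (-26, np.float64(25.8), 79), (-15, np.float64(36.8), 82), (-5, np.float64(46.8), 84), (0, np.float64(51.8), 85), (5, np.float64(56.8), 85), (10, np.float64(61.8), 86)]
47 0 27.4 [(-55, np.float64(1.3), 25), (-40, np.float64(16.3), 73), (-30, np.float64(26.3), 79), (-26, np.float64(30.3), 81), (-15, np.float64(41.3), 83), (-5, np.float64(51.3), 85), (0, np.float64(56.3), 85), (5, np.float64(61.3), 85), (10, np.float64(66.3), 86)]
```

Request:
apply_moves(xyz=[[0,0,0],[0,0,0],[0,0,0],[0,0,0],[0,0.015,-0.044],[0,0.015,-0.044],[0,0.015,-0.044],[0,0.015,-0.044],[0,0.015,-0.044],[0,0.015,-0.044],[0,0.015,-0.044],[0,0.015,-0.044]], twist=[7.2,7.2,7.2,7.2,0,0,0,0,0,0,0,0], claw=[1,1,1,1,1,1,1,1,1,1,1,1])

```text
time_s: 1.3
tcp_pos: [0.3339, 0.2497, 0.2304]
ee_rot: [[-0.004, -0.721, -0.693], [-0.014, -0.693, 0.721], [-1.0, 0.013, -0.008]]
wrist_force: [2.2, 0.2, -0.2]
gripper_width: 1.002
```

```bash
cat > go.py <<'E'
import numpy as np,sys
from station import r
s=r.sense();R=s['ee_rot'];p=s['tcp_pos'];t=np.array(list(map(float,sys.argv[1:4])));
print('t',s['time_s'],'tcp',p.round(4),'tooly ang',np.degrees(np.arctan2(R[1,1],R[0,1])).round(2),'R',R.round(3).tolist(),'F',s['wrist_force'].round(2),'w',s['gripper_width'])
print('delta tool',(R.T@(t-p)).round(4))
E
python3 go.py .520 -.1185 .235
```

```text
t 1.3 tcp [0.3339 0.2497 0.2304] tooly ang -136.11 R [[-0.004, -0.721, -0.693], [-0.014, -0.693, 0.721], [-1.0, 0.013, -0.008]] F [ 2.2   0.15 -0.2 ] w 1.0021966313081616
delta tool [-0.      0.1212 -0.3944]
```

Request:
apply_moves(xyz=[[0,0.0135,-0.044],[0,0.0135,-0.044],[0,0.0135,-0.044],[0,0.0135,-0.044],[0,0.0135,-0.044],[0,0.0135,-0.044],[0,0.0135,-0.044],[0,0.0135,-0.04],[0,0.007,-0.02],[0,0,0],[0,0,0]], twist=[0,0,0,0,0,0,0,0,0,0,0], claw=[1,1,1,1,1,1,1,1,1,1,1])

```text
time_s: 2.4
tcp_pos: [0.5091, -0.1164, 0.2319]
ee_rot: [[-0.008, -0.725, -0.689], [-0.013, -0.688, 0.725], [-1.0, 0.015, -0.004]]
wrist_force: [0.3, -0.3, -0.2]
gripper_width: 0.999
```

```bash
python3 go.py .520 -.1185 .235; python3 - <<'E'
from station import r, imaging
import cv2,pickle
for n in('wrist','top'):
    p=imaging.capture(n); cv2.imwrite(f'pics/{n}1.png',p['pixels'][:,:,::-1]); pickle.dump(p,open(f'{n}1.pkl','wb'))
    print(p['mtx'].round(1).tolist(),p['view'].round(3).tolist())
E
```

```text
t 2.4 tcp [ 0.5091 -0.1164  0.2319] tooly ang -136.49 R [[-0.008, -0.725, -0.689], [-0.013, -0.688, 0.725], [-1.0, 0.015, -0.004]] F [ 0.29 -0.31 -0.22] w 0.9989624167724255
delta tool [-0.0032 -0.0064 -0.0091]
[[342.5, 0.0, 321.5], [0.0, 342.5, 242.8], [0.0, 0.0, 1.0]] [[-0.726, -0.688, 0.014, 0.286], [-0.658, 0.7, 0.276, 0.383], [-0.2, 0.191, -0.961, 0.512], [0.0, 0.0, 0.0, 1.0]]
[[617.8, 0.0, 320.7], [0.0, 617.8, 230.5], [0.0, 0.0, 1.0]] [[-0.017, -1.0, -0.026, 0.053], [-0.999, 0.018, -0.045, 0.551], [0.045, 0.025, -0.999, 1.51], [0.0, 0.0, 0.0, 1.0]]
```

View pics/wrist1.png

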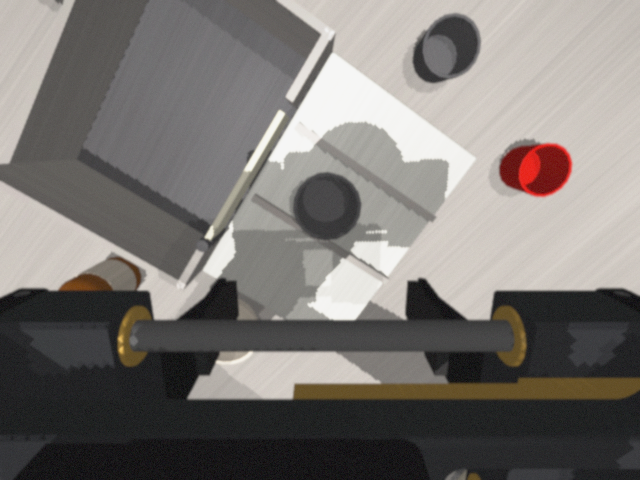

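```bash
cat > ovw.py <<'E'
import sys
name=sys.argv[4];out=sys.argv[5]
import fit
from h import *
p=pickle.load(open(name,'rb'))
mx,my=map(float,sys.argv[6:8])
t=np.linspace(0,2*np.pi,40)
for rad,z in((26,125),(23,80)):
    pts=[(mx+rad*np.cos(a),my+rad*np.sin(a),z) for a in t];fit.segs+= [list(x) for x in zip(pts[:-1],pts[1:])]
fit.draw(p,150,510,0,300,2.2,out)
E
python3 ovw.py .5835 -.1205 .176 wrist1.pkl pics/ovw1.png -57 -11
```

```text
(no output)
```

View pics/ovw1.png

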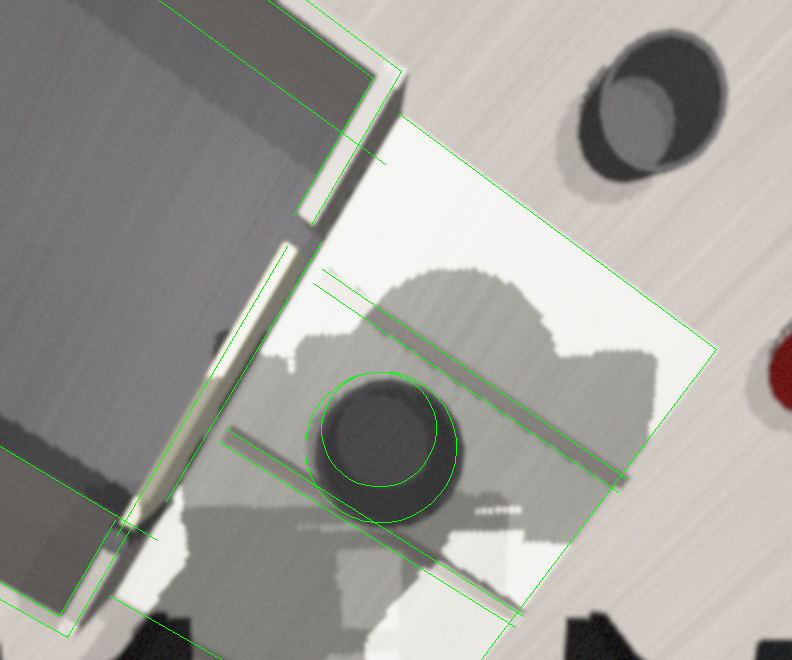

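Request:
apply_moves(xyz=[[0,-0.006,-0.008],[0,-0.001,-0.001],[0.03,0,0],[0.03,0,0],[0.02,0,0],[0,0,0]], twist=[0,0,0,0,0,0], claw=[1,1,1,1,1,1])

```text
time_s: 3.1
tcp_pos: [0.5227, -0.1133, 0.1526]
ee_rot: [[-0.0, -0.718, -0.696], [-0.012, -0.696, 0.718], [-1.0, 0.009, -0.009]]
wrist_force: [-0.9, 0.1, 0.4]
gripper_width: 1.001
```

```bash
python3 go.py .519 -.1185 .106
```

```text
t 3.1 tcp [ 0.5227 -0.1133  0.1526] tooly ang -135.87 R [[-0.0, -0.718, -0.696], [-0.012, -0.696, 0.718], [-1.0, 0.009, -0.009]] F [-0.88  0.12  0.39] w 1.0008382507631712
delta tool [ 0.0467  0.0058 -0.0008]
```

Request:
apply_moves(xyz=[[0,0.006,-0.001],[0,0,0],[0.015,0,0],[0.01,0,0],[0,0,0]], twist=[0,0,0,0,0], claw=[1,1,1,1,1])

```text
time_s: 3.6
tcp_pos: [0.5226, -0.1181, 0.1327]
ee_rot: [[0.01, -0.716, -0.698], [-0.013, -0.698, 0.716], [-1.0, 0.002, -0.017]]
wrist_force: [0.3, 0.3, 0.2]
gripper_width: 0.999
```

```bash
python3 go.py .519 -.1185 .106; python3 - <<'E'
from station import r, imaging
import cv2,pickle
for n in('wrist','scene'):
    p=imaging.capture(n); cv2.imwrite(f'pics/{n}2.png',p['pixels'][:,:,::-1]); pickle.dump(p,open(f'{n}2.pkl','wb'))
cv2.imwrite('pics/scene2c.png',cv2.resize(p['pixels'][150:310,135:345,::-1],None,fx=3.5,fy=3.5,interpolation=cv2.INTER_CUBIC))
E
```

```text
t 3.6 tcp [ 0.5226 -0.1181  0.1327] tooly ang -135.7 R [[0.01, -0.716, -0.698], [-0.013, -0.698, 0.716], [-1.0, 0.002, -0.017]] F [0.33 0.29 0.23] w 0.9989869686243277
delta tool [0.0267 0.0028 0.0027]
```

View pics/wrist2.png

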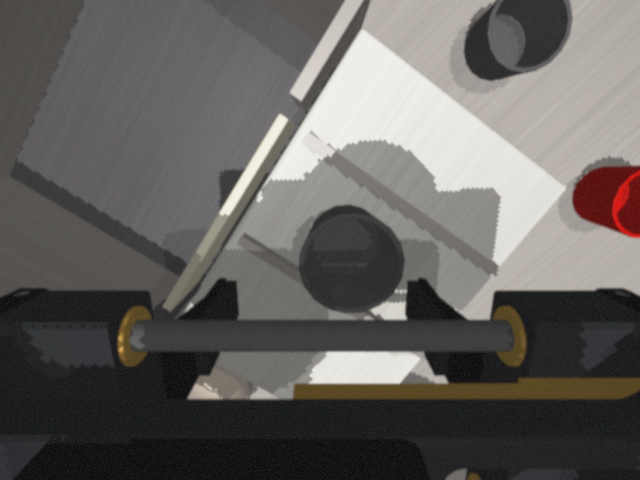

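View pics/scene2c.png

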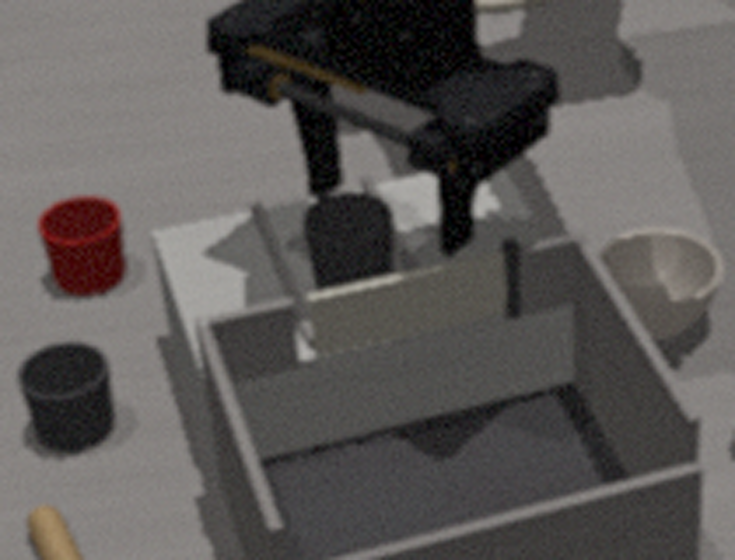

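Request:
apply_moves(xyz=[[0.012,0.002,0.002],[0.01,0.001,0.001],[0.004,0,0],[0,0,0]], twist=[0,0,0,0], claw=[1,1,1,1])

```text
time_s: 4.1
tcp_pos: [0.5215, -0.1185, 0.1094]
ee_rot: [[0.018, -0.715, -0.699], [-0.014, -0.699, 0.715], [-1.0, -0.003, -0.022]]
wrist_force: [0.2, -0.6, -0.4]
gripper_width: 1.001
```

```bash
python3 go.py .519 -.1185 .106
```

```text
t 4.1 tcp [ 0.5215 -0.1185  0.1094] tooly ang -135.64 R [[0.018, -0.715, -0.699], [-0.014, -0.699, 0.715], [-1.0, -0.003, -0.022]] F [ 0.18 -0.61 -0.44] w 1.001289102694833
delta tool [0.0034 0.0018 0.0018]
```

Request:
apply_moves(xyz=[[0.003,0,0],[0,-0.004,-0.003],[0,-0.004,-0.003],[0,-0.004,-0.003],[0,-0.004,-0.003]], twist=[0,0,0,0,0], claw=[1,1,1,1,1])

```text
time_s: 4.6
tcp_pos: [0.5413, -0.1161, 0.107]
ee_rot: [[0.014, -0.715, -0.699], [-0.014, -0.699, 0.715], [-1.0, -0.0, -0.02]]
wrist_force: [-2.2, 0.7, -0.5]
gripper_width: 0.999
```

```bash
cat > st.py <<'E'
import sys
from h import *
from station import r, imaging
n=sys.argv[1]
s=r.sense();R=s['ee_rot'];p=s['tcp_pos'];q=np.array([.5835,-.1210,.176])
w2b=lambda P:np.array([np.cos(q[2])*(P[0]-q[0])+np.sin(q[2])*(P[1]-q[1]),-np.sin(q[2])*(P[0]-q[0])+np.cos(q[2])*(P[1]-q[1])])*1000
tip=p+R[:,0]*.010
print('tcp',p.round(4),'A',w2b(tip-R[:,1]*.051).round(1),'B',w2b(tip+R[:,1]*.051).round(1),'tipz',(p+R[:,0]*.014)[2].round(4),'F',s['wrist_force'].round(1),'x axis',R[:,0].round(3),'ang',np.degrees(np.arctan2(R[1,1],R[0,1])).round(1))
for d in ((np.cos(q[2]),np.sin(q[2]),0),(0,0,-1.)): print('10mm tool',(R.T@np.array(d)*10).round(2))
ims=[]
for c,b in(('wrist',(0,400,100,640)),('scene',(160,300,150,340)),('top',(125,295,320,480))):
    im=imaging.capture(c); pickle.dump(im,open(f'{c}_{n}.pkl','wb'));y0,y1,x0,x1=b;k=400/(y1-y0)
    ims.append(cv2.resize(im['pixels'][y0:y1,x0:x1,::-1],None,fx=k,fy=k,interpolation=cv2.INTER_CUBIC))
im=np.hstack(ims);k=min(1,1500/im.shape[1]);
a=ims[0];b=np.hstack(ims[1:]);b=cv2.resize(b,(800,int(b.shape[0]*800/b.shape[1])));a=a[60:,:][:min(340,600-b.shape[0])];a=np.pad(a,((0,0),(0,800-a.shape[1]),(0,0)))
cv2.imwrite(f'pics/st{n}.png',np.vstack([a,b])[:600])
E
python3 st.py 1
```

```text
tcp [ 0.5413 -0.1161  0.107 ] A [ 1.5 40.8] B [-82.8 -16.7] tipz 0.0931 F [-2.2  0.7 -0.5] x axis [ 0.014 -0.014 -1.   ] ang -135.6
10mm tool [ 0.12 -8.26 -5.63]
10mm tool [10.   0.   0.2]
```

View pics/st1.png

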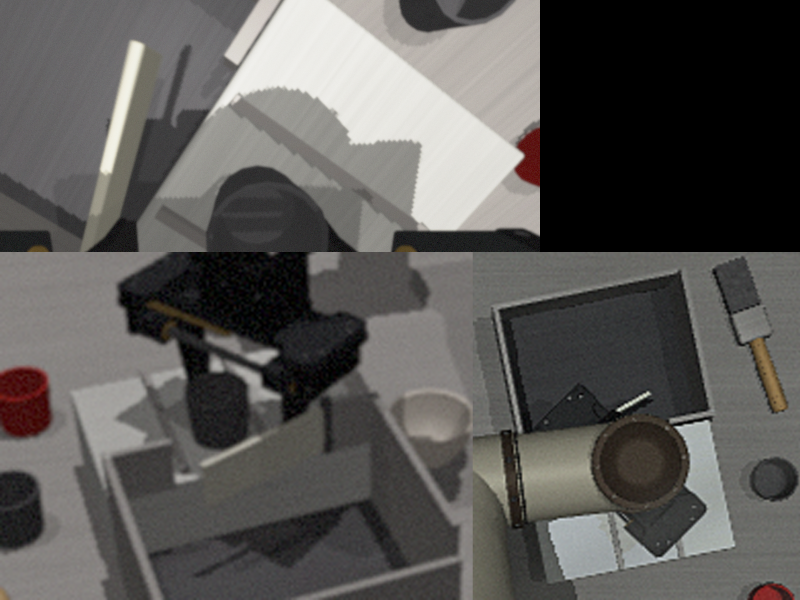

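Request:
apply_moves(xyz=[[0,-0.004,-0.003],[0,-0.004,-0.003],[0,-0.004,-0.003]], twist=[0,0,0], claw=[1,1,1])

```text
time_s: 5.05
tcp_pos: [0.5548, -0.1146, 0.1068]
ee_rot: [[0.01, -0.715, -0.699], [-0.015, -0.699, 0.715], [-1.0, 0.003, -0.018]]
wrist_force: [-5.9, -0.7, 1.6]
gripper_width: 0.998
```

```bash
python3 st.py 2
```

```text
tcp [ 0.5548 -0.1146  0.1068] A [15.1 39.9] B [-69.2 -17.5] tipz 0.0928 F [-5.9 -0.7  1.6] x axis [ 0.01  -0.015 -1.   ] ang -135.7
10mm tool [ 0.07 -8.26 -5.63]
10mm tool [10.   -0.03  0.18]
```

View pics/st2.png

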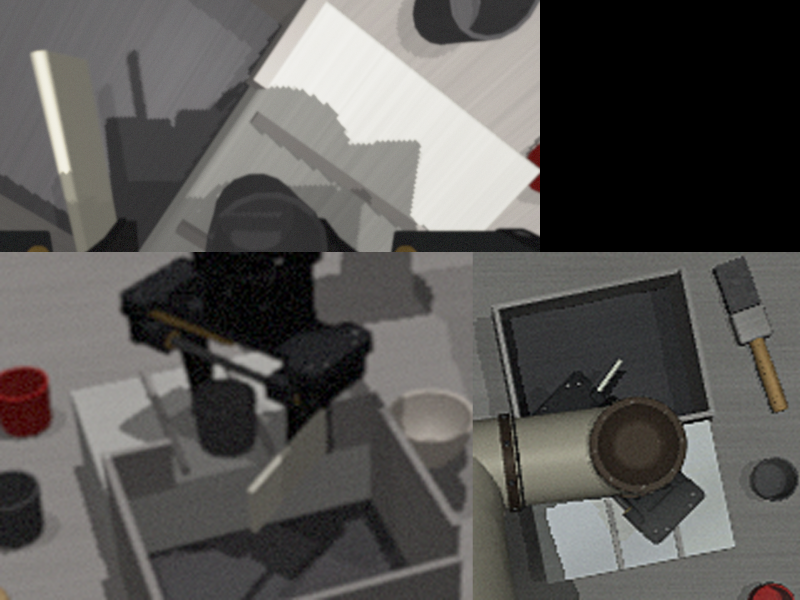

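Request:
apply_moves(xyz=[[0,-0.0045,-0.002],[0,-0.0045,-0.002],[0,-0.0045,-0.002]], twist=[0,0,0], claw=[1,1,1])

```text
time_s: 5.5
tcp_pos: [0.5658, -0.1121, 0.1069]
ee_rot: [[0.003, -0.715, -0.699], [-0.019, -0.699, 0.715], [-1.0, 0.011, -0.015]]
wrist_force: [-6.8, -8.8, 5.1]
gripper_width: 1.001
```

```bash
python3 st.py 3
```

```text
tcp [ 0.5658 -0.1121  0.1069] A [26.3 40.3] B [-58.1 -17.1] tipz 0.0929 F [-6.8 -8.8  5.1] x axis [ 0.003 -0.019 -1.   ] ang -135.7
10mm tool [-0.01 -8.27 -5.63]
10mm tool [10.   -0.11  0.15]
```

View pics/st3.png

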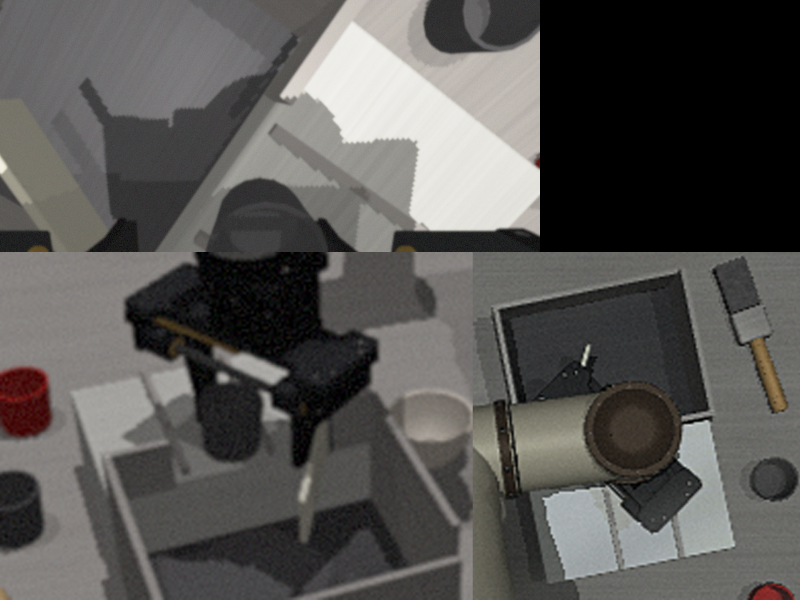

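Request:
apply_moves(xyz=[[0,0.004,0.003],[0,0.001,0.0]], twist=[0,0], claw=[1,1])

```text
time_s: 5.85
tcp_pos: [0.5625, -0.1144, 0.1077]
ee_rot: [[0.009, -0.716, -0.698], [-0.019, -0.698, 0.716], [-1.0, 0.007, -0.02]]
wrist_force: [-2.2, -1.7, -0.2]
gripper_width: 1.0
```

```bash
python3 st.py 4
```

```text
tcp [ 0.5625 -0.1144  0.1077] A [22.7 38.7] B [-61.6 -18.7] tipz 0.0937 F [-2.2 -1.7 -0.2] x axis [ 0.009 -0.019 -1.   ] ang -135.7
10mm tool [ 0.06 -8.27 -5.62]
10mm tool [10.   -0.07  0.2 ]
```

View pics/st4.png

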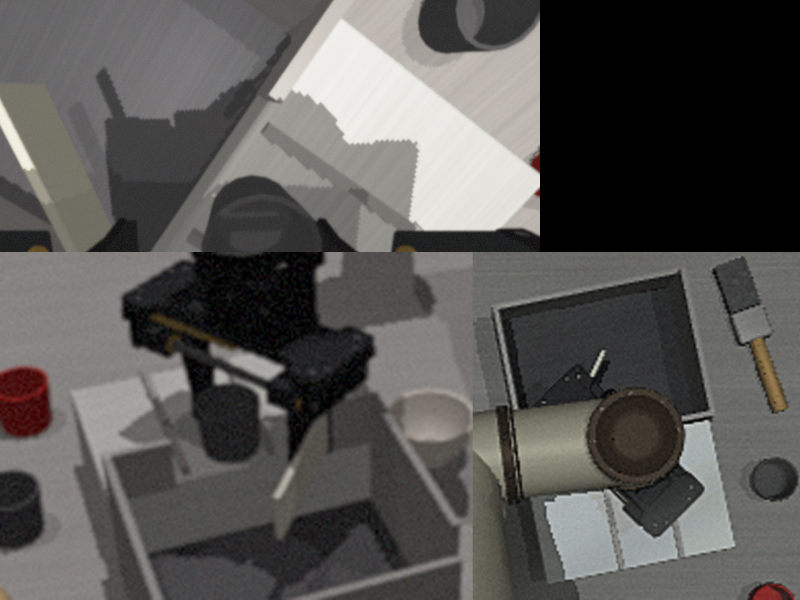

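Request:
apply_moves(xyz=[[0,0.0005,0.0045],[0,-0.0005,0.0045],[0,-0.0015,0.004]], twist=[4.5,4.5,4.5], claw=[1,1,1])

```text
time_s: 6.3
tcp_pos: [0.5547, -0.103, 0.1071]
ee_rot: [[0.007, -0.863, -0.504], [-0.019, -0.504, 0.863], [-1.0, 0.004, -0.02]]
wrist_force: [-2.7, -2.9, 0.8]
gripper_width: 1.001
```

```bash
python3 st.py 5
```

```text
tcp [ 0.5547 -0.103   0.1071] A [22.7 40.2] B [-73.    4.9] tipz 0.0931 F [-2.7 -2.9  0.8] x axis [ 0.007 -0.019 -1.   ] ang -149.7
10mm tool [ 0.03 -9.38 -3.45]
10mm tool [10.   -0.04  0.2 ]
```

View pics/st5.png

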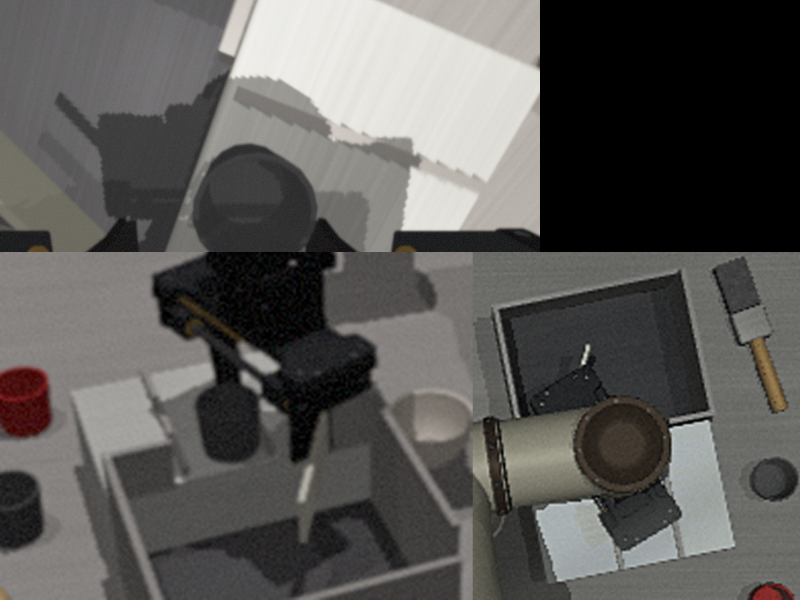

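Request:
apply_moves(xyz=[[0,-0.005,-0.0015],[0,-0.005,-0.0015],[0,-0.005,-0.0015],[0,-0.005,-0.0015]], twist=[0,0,0,0], claw=[1,1,1,1])

```text
time_s: 6.85
tcp_pos: [0.5763, -0.0979, 0.1071]
ee_rot: [[0.006, -0.859, -0.512], [-0.019, -0.512, 0.859], [-1.0, 0.004, -0.019]]
wrist_force: [-1.1, -1.8, 0.8]
gripper_width: 0.999
```

```bash
python3 st.py 6
```

```text
tcp [ 0.5763 -0.0979  0.1071] A [44.7 41.8] B [-50.7   5.8] tipz 0.0931 F [-1.1 -1.8  0.8] x axis [ 0.006 -0.019 -1.   ] ang -149.2
10mm tool [ 0.03 -9.35 -3.53]
10mm tool [10.   -0.04  0.19]
```

View pics/st6.png

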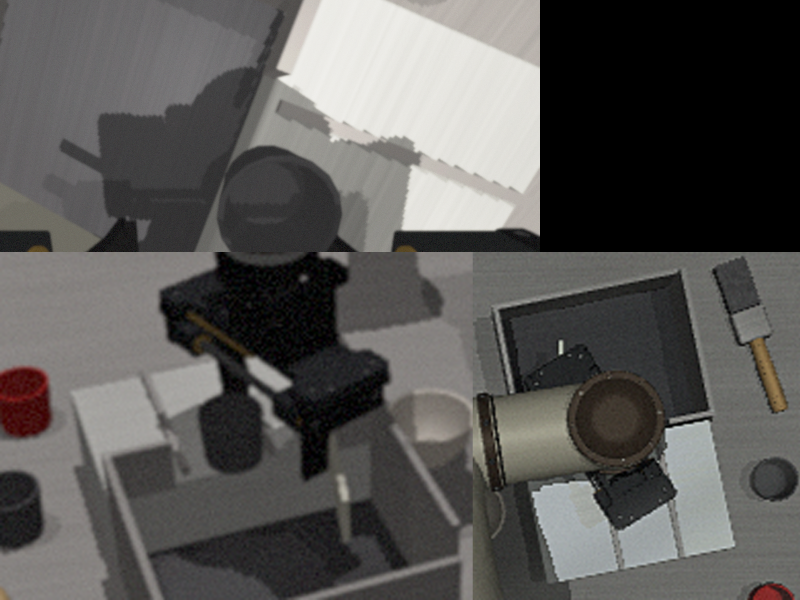

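Request:
apply_moves(xyz=[[0,-0.0045,-0.002],[0,-0.0045,-0.002],[0,-0.0045,-0.002]], twist=[0,0,0], claw=[1,1,1])

```text
time_s: 7.3
tcp_pos: [0.5921, -0.0958, 0.1074]
ee_rot: [[0.008, -0.859, -0.512], [-0.018, -0.512, 0.859], [-1.0, 0.003, -0.02]]
wrist_force: [-2.9, -0.9, 1.6]
gripper_width: 1.0
```

```bash
python3 st.py 7
```

```text
tcp [ 0.5921 -0.0958  0.1074] A [60.7 41.1] B [-34.7   5. ] tipz 0.0934 F [-2.9 -0.9  1.6] x axis [ 0.008 -0.018 -1.   ] ang -149.2
10mm tool [ 0.04 -9.35 -3.54]
10mm tool [10.   -0.03  0.2 ]
```

View pics/st7.png

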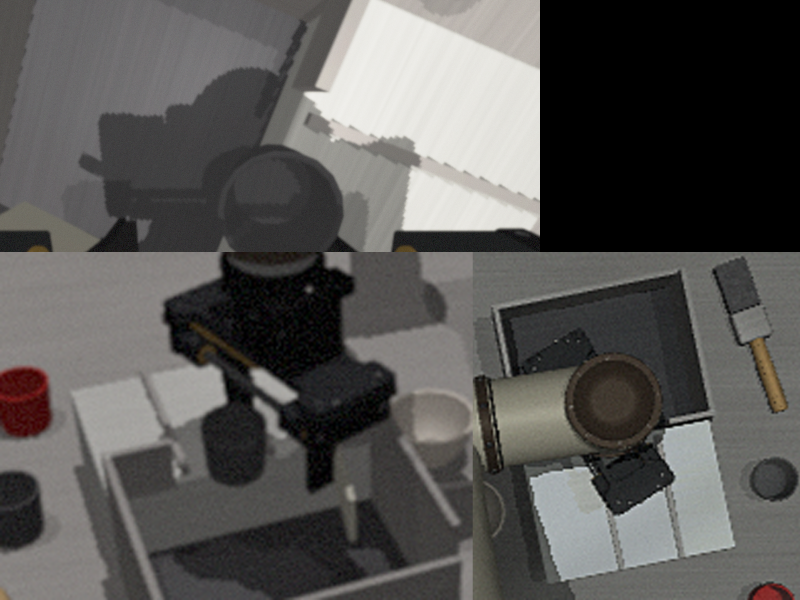

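Request:
apply_moves(xyz=[[0,-0.0045,-0.001],[0,-0.0045,-0.001],[0,-0.002,-0.001],[0,0,0]], twist=[0,0,0,0], claw=[1,1,1,1])

```text
time_s: 7.85
tcp_pos: [0.6055, -0.0921, 0.1077]
ee_rot: [[0.012, -0.859, -0.512], [-0.018, -0.513, 0.858], [-1.0, -0.001, -0.021]]
wrist_force: [0.5, 0.2, 0.0]
gripper_width: 1.004
```

```bash
python3 st.py 8
```

```text
tcp [ 0.6055 -0.0921  0.1077] A [74.5 42.5] B [-20.8   6.3] tipz 0.0937 F [0.5 0.2 0. ] x axis [ 0.012 -0.018 -1.   ] ang -149.2
10mm tool [ 0.08 -9.35 -3.54]
10mm tool [10.    0.01  0.21]
```

View pics/st8.png

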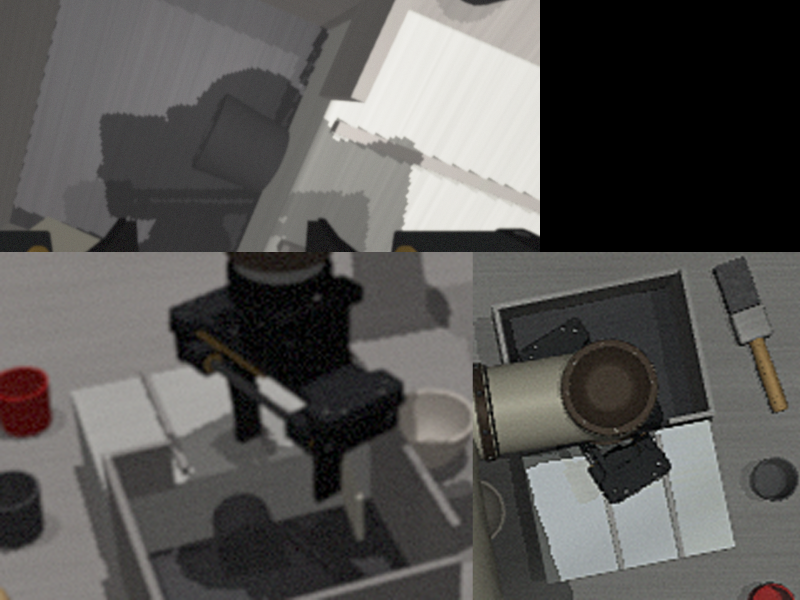

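Request:
apply_moves(xyz=[[0,0,0],[0,0,0],[0,0,0],[0,0,0],[-0.02,0,0],[-0.03,0,0],[-0.03,0,0],[-0.03,0,0],[-0.03,0,0]], twist=[0,0,0,0,0,0,0,0,0], claw=[1,1,1,1,1,1,1,1,1])

```text
time_s: 8.9
tcp_pos: [0.6007, -0.089, 0.2464]
ee_rot: [[-0.001, -0.859, -0.512], [-0.017, -0.512, 0.859], [-1.0, 0.009, -0.014]]
wrist_force: [0.4, -0.6, 0.1]
gripper_width: 1.004
```

```bash
python3 st.py 9
```

```text
tcp [ 0.6007 -0.089   0.2464] A [70.2 46.4] B [-25.2  10.3] tipz 0.2324 F [ 0.4 -0.6  0.1] x axis [-0.001 -0.017 -1.   ] ang -149.2
10mm tool [-0.04 -9.35 -3.54]
10mm tool [10.   -0.09  0.14]
```

View pics/st9.png

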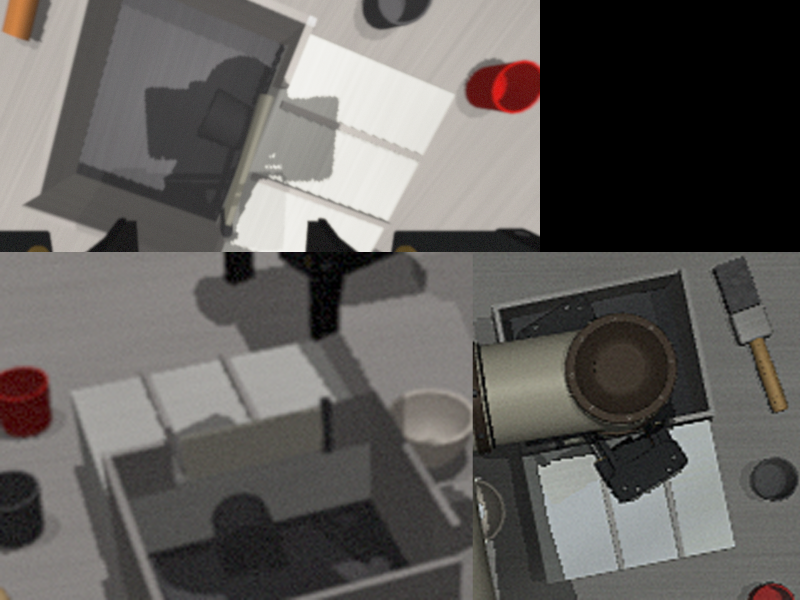

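Request:
apply_moves(xyz=[[0,0,0],[0,0,0],[0,0,0],[0,0,0],[0,0,0]], twist=[0,0,0,0,0], claw=[1,1,1,1,1])

```text
time_s: 9.55
tcp_pos: [0.5999, -0.0884, 0.243]
ee_rot: [[-0.003, -0.859, -0.512], [-0.016, -0.512, 0.859], [-1.0, 0.011, -0.012]]
wrist_force: [-1.0, 0.9, -0.7]
gripper_width: 1.001
```

```bash
python3 st.py 10; python3 - <<'E'
import pickle,cv2,numpy as np
o=[]
for c,b in(('wrist',(60,300,200,500)),('scene',(215,310,190,300))):
    p=pickle.load(open(c+'_10.pkl','rb'));a=p['pixels'][b[0]:b[1],b[2]:b[3],::-1];k=345/a.shape[0]
    a=cv2.resize(a,None,fx=k,fy=k,interpolation=cv2.INTER_CUBIC);o.append(cv2.convertScaleAbs(a,alpha=1.8,beta=15)[:, :400])
cv2.imwrite('pics/fin.png',np.hstack(o))
E
```

```text
tcp [ 0.5999 -0.0884  0.243 ] A [69.5 47.1] B [-25.9  11. ] tipz 0.229 F [-1.   0.9 -0.7] x axis [-0.003 -0.016 -1.   ] ang -149.2
10mm tool [-0.06 -9.35 -3.54]
10mm tool [10.   -0.11  0.12]
```

View pics/fin.png

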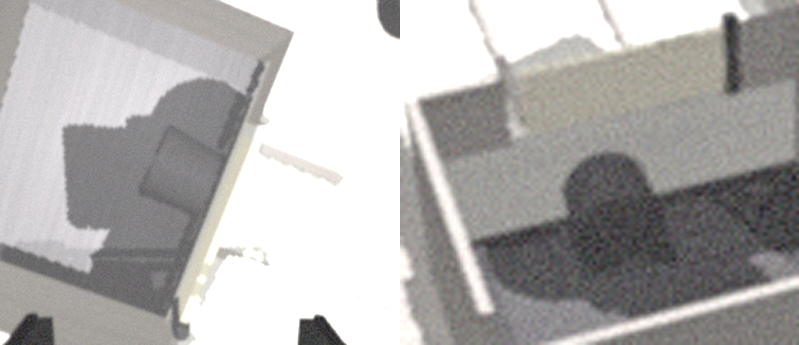

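```bash
python3 -c "
from station import job
print(job.finish_job())"
```

```text
the job is handed in; nothing more can be done
None
```

The used mould is in the wash-up bin, and the job was handed in at about 9.6 s. The leading finger opened the flap to about 60° before the mould reached the gate line. It held the flap there, and at about 80° by the end, while the other finger pushed the mould low along the lane until it tipped in. I waited half a second, then lifted straight up and the flap swung shut.

- **Last checks:** the pictures show the flap shut. The mould lies on its side against the near wall, its top about 65 mm above the worktop, below deck level and the flap's lower edge. The other things look unmoved, and the robot is clear of everything, with the fingertips at 0.23 m.
- **Partway trouble:** the mould was wedging against the left rail, where the wrist force reached about 12 N, and it may have tilted slightly. I backed off 4 mm, turned the gripper 14° with the flap still held open, and pushed straight on.
- **Disagreement:** the top and scene cameras placed the bin about 8 mm apart. The wrist camera agreed with a value between them, to about 2 mm, and I used that.
- **Not verified:** that the mould never touched the flap was judged from pictures at each step, not measured.

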